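# Shelve the blue parts case between its red and yellow neighbours

## Robot

A 7-joint arm with a two-finger parallel gripper is mounted at the origin on the work surface. World frame = base frame: x ahead of the robot, y to its left, z up, the work surface at z = 0. Lengths are in m, angles in rad, forces in N, time in s.
With the tool pointing down it reaches from about 0.425 to 0.925 m from the base axis. Payload 6.8 kg.
Tool frame: the origin (TCP) lies midway between the tips of the shut fingers; the grasp point (between the pads) lies 19 mm behind it; z points along the fingers, y is the line along which they close (so a half turn about z gives the same grasp; the last joint's range is limited). The gripper opens to 85 mm and grips with 20 to 120 N. Pads are 22 mm wide; open, the fingers measure 114 mm over their backs; the gripper's body (76 mm by 85 mm) begins 54 mm behind the grasp point. The pads swing forward as they close: fully open they stand 13 mm farther back than shut.
Start: joints at [1.12, 0.477, 0.022, 1.555, -0.011, 1.109, -0.083], TCP at [0.227, -0.636, 0.231] pointing down, gripper open.
Joint ranges: [-2.96, 2.96], [-0.34, 2.1], [-1.41, 1.46], [0.24, 2.44], [-1.37, 4.51], [0.17, 1.92], [-2.96, 2.96]. Speed limits (rad/s): [2.39, 2.39, 3.14, 3.14, 3.14, 3.14, 3.14].

## Interface

Orientations are given as a unit quaternion [w, x, y, z].
In Python, from station import bot, eyes, ticket gives the robot as it stands.
- The arm moves only by the shell command python3 -m crank 'ROWS' [FORCE]. ROWS is text: rows parted by semicolons, each of 7 numbers parted by spaces: the shift along the tool's x, y, z in units of 0.5 m (1.0 is 0.5 m), then the turn, a rotation vector about the tool's x, y, z in units of 180 degrees (1.0 is 180 degrees), then the closure, from 0 (fully open) to 1 (shut). A call has 1 to 20 rows; each row is the pose to reach, as a shift and turn from the pose commanded when the call began, along the tool's axes at that moment, turning the shorter way round; what a row does not reach only later rows make up. A row lasts 1/10 s, in which the tool goes at most 50 mm and 8.59 degrees, less where a joint would pass 70% of its speed; a pose out of reach is approached as far as the arm can. A call with a number of a shift or a turn outside -1 to 1 is refused whole. A call with a gripper value outside its range is refused whole. The fingers move at their own pace and stop on an object; FORCE is the grip in N (left out, the last holds). Time passes only in rows, so rows that repeat a pose let the fingers close. It gives the time, the measured TCP pose, the force, the opening and the grip force at its end, in the units of the state.
- bot.get_obs(): the state, without advancing time (a new reading comes with each control period).
- eyes.read_camera(name): name is "side" or "top" or "wrist"; returns a dict with "image" (420x560x3 uint8, red, green, blue), "K" (3x3 intrinsics, pixels), "R" (3x3) and "t" (3): a world point X has camera coordinates R X + t. Camera axes: x right, y down, z forward; pixel columns grow to the right and rows downward; lengths in m; the calibration is good to about 2 mm. A picture is of the moment at which its call begins. There is no depth.
- ticket.hand_in(): hands the job in; it is judged then, once.
The state is a dict: "t": time; "q": joint angles; "joint_vel": joint speeds; "joint_torque": joint torques, N m; "eef_pos": TCP position; "tool_rot": TCP orientation; "contact_force": force on the tool from outside, world axes, zero at the start; "torque": the same for the moment, N m; "gripper_width": opening from 0.0 (shut) to 1.0 (fully open); "grasp_force": force on a finger pad.
Only numpy, scipy, OpenCV 4.12 (cv2) and the standard library are available. Lean on these libraries where they do the work, as an engineer would, in place of code of your own. Each camera call takes 0.05 s, during which the arm holds its last target. There are 200 camera calls.

## Task

The blue small-parts case belongs in the rack, between the red case and the yellow case, but the row has closed up. Take the red and the yellow case by their tabs and slide them gently apart along the rack, without lifting them out, until you feel each side of the row come up snug against its end stop; then slide the blue case straight down between them until it stands fully home on the rack floor. Never ram the stops or force the cases, leave all five standing upright in the rack, and leave the jar alone.

Things in the scene. Friction and masses are not known exactly. Their poses are not given: they have to be found in the camera images.
- case_blue: The blue small-parts case to be shelved, upright on the bench left or right of the rack. Rigid box 110 mm (x) x 44 mm thick (y) x 70 mm high, edges rounded 4 mm; centrally on its lid a black grip tab 50 (x) x 10 (y) mm, rising from 70 to 104 mm above the underside. 105 to 210 g. Origin: centre of the underside; z up. Its two ends are alike: either way round is right.
- case_red: The red case, one of the two middle ones of the row of four in the rack (red may be left or right of yellow). Same shape and size as the blue case. It slides on the rack floor along the rack's y; behind it, further out, stands a grey or a white case, and behind that an end stop. Origin: centre of the underside, which is 8 mm above the bench.
- case_yellow: The yellow case, the other middle one of the row; otherwise as the red case. Between red and yellow there is at first a gap of only 1 to 10 mm.
- case_grey: The grey case, an outer one of the row, beyond the red or the yellow case. Same shape. Pushed along by its neighbour; it stays in the rack.
- case_white: The white case, the outer one at the other end of the row. Same shape. Pushed along by its neighbour; it stays in the rack.
- rack: Grey steel rack fixed to the bench, 126 mm (x) x 300 mm (y). Origin: centre of its underside, at bench height; the row runs along its y. Floor 8 mm above the bench; front and back lips rise 20 mm above the bench, 118 mm apart inside, so the cases have 4 mm play each way in x. Its x axis points away from the robot, within 0.3 rad.
- rack_floor (a point): Middle of the rack's floor. Two sprung steel end stops (66 mm above the bench) hold the row, 224 mm apart inside: five cases fit with 4 mm to spare. The pair is clamped up to 14 mm off this middle along y, unmeasured: each side slides 5 to 38 mm, to be felt. Sliding takes up to 6 N; a stop yields 1 mm per 4 N, at most 5 mm. Press no case with over 30 N.
- jar: Amber screw-top jar, 68 mm across, 85 mm high, on the bench at the side of the rack away from the blue case. Origin: centre of its underside. Leave it alone.
Not all that is in view belongs to the job. Several things have the shape of the case_red; the one meant has the colours described above.

How it is judged:
By the outcome, as a careful person would: the job done as asked, in the order asked, and still so for the second after the job is handed in, with the robot touching nothing.
It also fails if it takes over 72 s, if anything falls off the work surface, if the arm or the gripper's body presses on something with over 40 N, if the wrist force passes 120 N, or if a joint passes its speed limit or range.

## Working session

There is one attempt and no reset: what is moved stays moved. The work goes in short steps, Python scripts to look and compute and a shell command to move; the robot and the scene stay as the last step left them, time stands still between calls to the robot, and variables do not carry over. Pictures are saved under pics/ and viewed, at most 10 in all, crops included, and the job is handed in when it is done.

```bash
mkdir -p pics; ls; python3 - <<'E'
from station import bot,eyes
import cv2,numpy as np
o=bot.get_obs();print({k:np.round(v,3) for k,v in o.items()})
for n in("top","side"):
    c=eyes.read_camera(n);cv2.imwrite(f"pics/{n}0.png",c["image"][...,::-1]);np.savez(f"{n}0.npz",**c)
    print(n,c["K"].tolist(),np.round(c["R"],3).tolist(),c["t"])
E
```

```text
pics
{'t': np.float64(0.0), 'q': array([ 1.12 ,  0.478,  0.022,  1.556, -0.012,  1.109, -0.083]), 'joint_vel': array([-0.001,  0.   , -0.001,  0.002,  0.002, -0.002,  0.001]), 'joint_torque': array([-0.0000e+00, -5.9645e+01,  1.6080e+00, -2.8119e+01,  1.3000e-02,
        9.0000e-03,  0.0000e+00]), 'eef_pos': array([ 0.227, -0.635,  0.23 ]), 'tool_rot': array([-0.001,  0.985,  0.171, -0.   ]), 'contact_force': array([-0.101, -0.143, -0.808]), 'torque': array([ 0.057, -0.027, -0.055]), 'grasp_force': np.float64(0.0), 'gripper_width': np.float64(0.997)}
top [[391.7832014717433, 0.0, 277.3647608442044], [0.0, 391.7832014717433, 205.92506452779253], [0.0, 0.0, 1.0]] [[-0.0, -1.0, 0.014], [-0.982, -0.002, -0.19], [0.19, -0.013, -0.982]] [1.06502068e-04 5.20246813e-01 6.86869453e-01]
side [[460.42889309993444, 0.0, 280.30482507013335], [0.0, 460.42889309993444, 218.02199654963428], [0.0, 0.0, 1.0]] [[-0.963, -0.27, 0.016], [-0.214, 0.726, -0.654], [0.165, -0.633, -0.756]] [0.48240692 0.1451695  0.8811856 ]
```

View pics/top0.png

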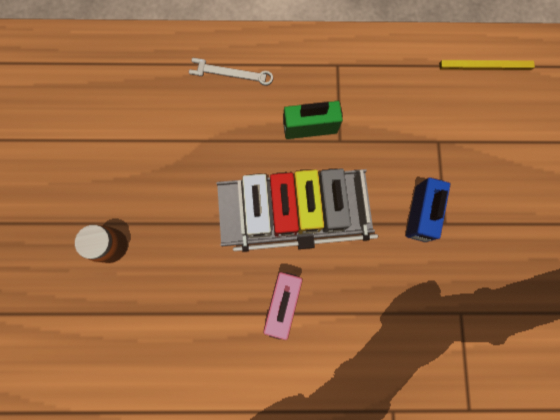

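View pics/side0.png

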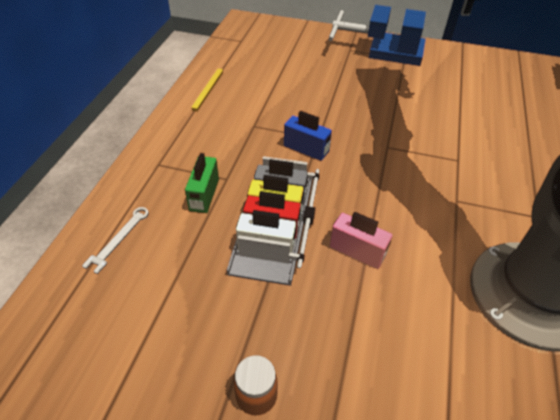

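Top: rack around (305,205), order from left (+y) white, red, yellow, grey; blue at (430,210); jar at (95,243). Side agrees. I'll zoom in.

```bash
python3 - <<'E'
import cv2
a=cv2.imread("pics/top0.png")
c=cv2.resize(a[160:260,215:375],None,fx=5,fy=5,interpolation=cv2.INTER_CUBIC)
cv2.imwrite("pics/z1.png",c)
b=cv2.resize(a[170:250,400:460],None,fx=7,fy=7,interpolation=cv2.INTER_CUBIC)
s=cv2.imread("pics/side0.png");d=cv2.resize(s[105:165,275:340],None,fx=5.8,fy=560/60,interpolation=cv2.INTER_CUBIC)
cv2.imwrite("pics/z2.png",b)
E
```

```text
(no output)
```

View pics/z1.png

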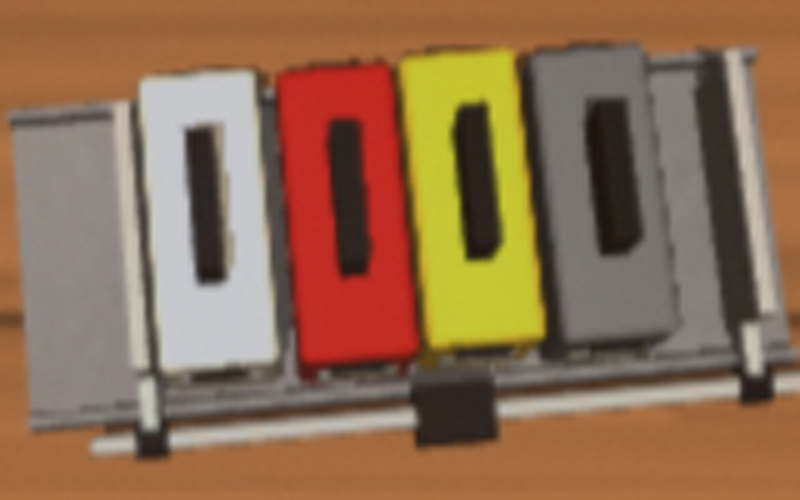

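View pics/z2.png

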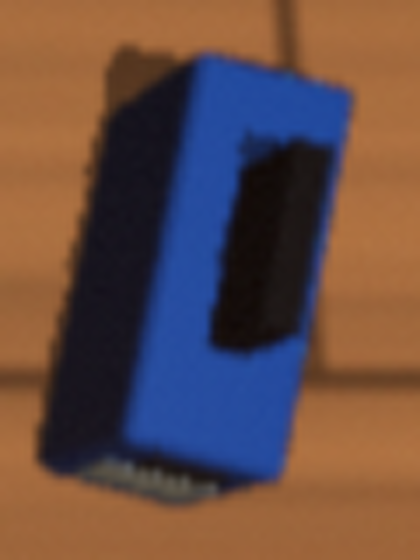

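```bash
cat > h.py <<'E'
import numpy as np
def ray(c,uv,z):
    d=np.linalg.inv(c["K"])@np.array([uv[0],uv[1],1.]);d=c["R"].T@d;C=-c["R"].T@c["t"]
    return (C+d*(z-C[2])/d[2])
def quad(c,P,z):
    P=np.array([ray(c,p,z)[:2] for p in P]);m=P.mean(0)
    ax=(P[0]+P[1]-P[2]-P[3])/2; w=(P[1]+P[2]-P[0]-P[3])/2
    return m,np.arctan2(ax[1],ax[0]),np.linalg.norm(ax),np.linalg.norm(w)
E
python3 - <<'E'
import numpy as np;from h import *
c=dict(np.load("top0.npz"));print("cam",-c["R"].T@c["t"])
Q=dict(w=[(140,78),(258,72),(278,362),(158,368)],r=[(278,70),(390,64),(416,362),(300,366)],y=[(402,54),(512,50),(544,340),(428,350)],g=[(530,50),(642,46),(674,332),(562,344)])
for k,q in Q.items(): print(k,*[np.round(v,4) for v in quad(c,np.array(q)/5+[215,160]-.4,.078)])
print("b",*[np.round(v,4) for v in quad(c,np.array([(205,58),(352,98),(280,480),(128,445)])/7+[400,170]-.43,.07)])
# tab tops
T=dict(w=[(184,126),(214,123),(226,280),(199,283)],r=[(330,121),(360,119),(368,273),(342,276)],y=[(456,106),(486,102),(500,250),(474,258)],g=[(588,100),(626,99),(641,240),(612,255)])
for k,q in T.items(): print("tab",k,*[np.round(v,4) for v in quad(c,np.array(q)/5+[215,160]-.4,.112)])
for p in [(12,115),(755,52)]: print(ray(c,np.array(p)/5+[215,160],.02))
for n,p,z in [("lstop top",(122,105),.066),("lstop bot",(140,370),.066),("rstop top",(738,55),.066),("rstop bot",(765,315),.066)]: print(n,ray(c,np.array(p)/5+[215,160],z))
E
```

```text
cam [0.380512   0.01061547 0.77300992]
w [0.5197 0.0392] 0.0741 0.1072 0.043
r [ 0.5216 -0.0105] 0.0758 0.11 0.0413
y [ 0.528  -0.0561] 0.0814 0.109 0.0412
g [ 0.5301 -0.1037] 0.0799 0.1081 0.041
b [ 0.5135 -0.2869] -0.2617 0.1063 0.0399
tab w [0.5184 0.0388] 0.0941 0.0555 0.0099
tab r [ 0.5205 -0.0109] 0.0596 0.0546 0.0097
tab y [ 0.5271 -0.0556] 0.0879 0.0533 0.01
tab g [ 0.5292 -0.1034] 0.0991 0.0528 0.0121
[0.57184804 0.11875166 0.02      ]
[ 0.59876382 -0.17695033  0.02      ]
lstop top [0.5641219  0.07145394 0.066     ]
lstop bot [0.46518359 0.06314734 0.066     ]
rstop top [ 0.58424011 -0.15904173  0.066     ]
rstop bot [ 0.48571689 -0.16484728  0.066     ]
```

Zoomed crops show lid corners clearly: the gap between red and yellow is about 2 mm, left travel about 10 mm, right travel about 36 mm, and rack yaw about 0.08. Next I'll write the row calculator and go above red.

```bash
cat > go.py <<'E'
import sys,numpy as np
from station import bot
from scipy.spatial.transform import Rotation as Ro
# usage: go.py x y z yaw ; prints shift/turn units, from measured pose
o=bot.get_obs();q=o["tool_rot"];R=Ro.from_quat([q[1],q[2],q[3],q[0]])
x,y,z,a=map(float,sys.argv[1:5])
T=Ro.from_matrix([[np.cos(a),np.sin(a),0],[np.sin(a),-np.cos(a),0],[0,0,-1]])
print(np.round(R.inv().apply(np.array([x,y,z])-o["eef_pos"])/.5,4),np.round((R.inv()*T).as_rotvec()/np.pi,4))
m=R.as_matrix();print("yaw",np.arctan2(m[1,0],m[0,0]),"pos",o["eef_pos"],"F",np.round(o["contact_force"],2))
E
python3 go.py 0.5216 -0.0105 0.18 0.08
```

```text
[ 0.9755 -0.9783  0.1024] [-0.0005  0.0001  0.0837]
yaw 0.34289131439535364 pos [ 0.22673084 -0.63521491  0.23042825] F [-0.14 -0.02 -0.1 ]
```

```bash
python3 -m crank '0.975 -0.978 0 0 0 0.084 0.6;0.975 -0.978 0 0 0 0.084 0.6;0.975 -0.978 0 0 0 0.084 0.6;0.975 -0.978 0 0 0 0.084 0.6;0.975 -0.978 0 0 0 0.084 0.6;0.975 -0.978 0 0 0 0.084 0.6;0.975 -0.978 0 0 0 0.084 0.6;0.975 -0.978 0 0 0 0.084 0.6;0.975 -0.978 0 0 0 0.084 0.6;0.975 -0.978 0 0 0 0.084 0.6;0.975 -0.978 0 0 0 0.084 0.6;0.975 -0.978 0 0 0 0.084 0.6;0.975 -0.978 0 0 0 0.084 0.6;0.975 -0.978 0.02 0 0 0.084 0.6;0.975 -0.978 0.04 0 0 0.084 0.6;0.975 -0.978 0.06 0 0 0.084 0.6;0.975 -0.978 0.06 0 0 0.084 0.6;0.975 -0.978 0.06 0 0 0.084 0.6' 20
python3 - <<'E'
from station import eyes
import cv2,numpy as np
c=eyes.read_camera("wrist");cv2.imwrite("pics/w1.png",c["image"][...,::-1]);np.savez("w1.npz",**c)
E
python3 go.py 0.5216 -0.0105 0.088 0.08
```

```text
t: 1.9
eef_pos: [0.521, -0.0131, 0.201]
tool_rot: [0.0, 0.999, 0.038, -0.001]
contact_force: [0.7, 0.6, 0.4]
gripper_width: 0.397
grasp_force: 0.0
[ 0.0007 -0.0049  0.2269] [ 0.0002  0.     -0.0012]
yaw 0.07637670356774441 pos [ 0.52143601 -0.0129079   0.20146576] F [ 0.56 -0.7   0.07]
```

View pics/w1.png

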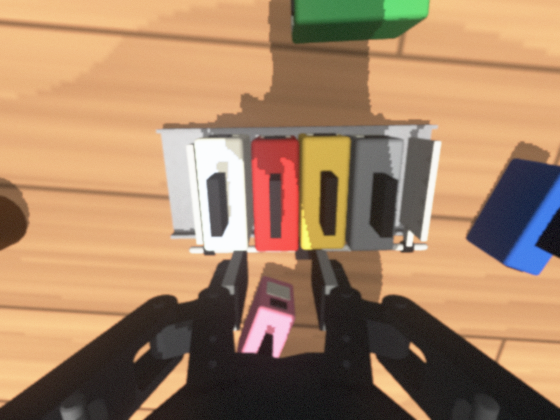

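Wrist view: white, red, yellow and grey lids are in a row at columns 196–400, rows 138–250, and the rack's back edge runs (160,129)–(436,126). Cross-checking positions against this calibration.

```bash
python3 - <<'E'
from h import *
c=dict(np.load("w1.npz"));t=dict(np.load("top0.npz"))
Q=dict(w=[(196,138),(241,138),(246,250),(206,250)],r=[(252,140),(297,140),(298,249),(254,249)],y=[(300,137),(348,137),(346,247),(302,247)],g=[(357,138),(402,138),(394,248),(350,248)])
for k,q in Q.items(): print(k,*[np.round(v,4) for v in quad(c,q,.078)])
A,B=ray(c,(160,129),.02),ray(c,(436,125),.02);d=A-B;print("rack yaw",np.arctan2(-d[0],d[1]),A,B)
# sub-pixel tab top colour check
im=c["image"].astype(int)
for r in(180,200,220): print(r,[int(v.sum()) for v in im[r,264:290]])
E
```

```text
w [0.5199 0.04  ] 0.0819 0.1083 0.0397
r [ 0.5233 -0.0094] 0.0844 0.1055 0.0417
y [ 0.5291 -0.0546] 0.1208 0.106 0.0429
g [ 0.5317 -0.1029] 0.1074 0.1062 0.0417
rack yaw 0.08911614322100127 [0.57378364 0.11796489 0.02      ] [ 0.5998936  -0.17424712  0.02      ]
180 [437, 439, 437, 426, 393, 289, 193, 186, 181, 184, 192, 180, 175, 181, 181, 197, 213, 261, 309, 361, 409, 424, 424, 424, 428, 421]
200 [434, 439, 437, 435, 407, 350, 277, 253, 248, 238, 237, 238, 228, 243, 235, 244, 251, 276, 307, 370, 409, 421, 417, 422, 420, 422]
220 [439, 436, 436, 427, 418, 385, 302, 251, 238, 242, 222, 230, 234, 233, 239, 236, 252, 293, 365, 403, 421, 424, 421, 414, 417, 417]
```

```bash
python3 -m crank '0.001 -0.005 0.05 0 0 -0.003 0.6;0.001 -0.005 0.1 0 0 -0.003 0.6;0.001 -0.005 0.14 0 0 -0.003 0.6;0.001 -0.005 0.17 0 0 -0.003 0.6;0.001 -0.005 0.2 0 0 -0.003 0.6;0.001 -0.005 0.22 0 0 -0.003 0.6;0.001 -0.005 0.232 0 0 -0.003 0.6;0.001 -0.005 0.232 0 0 -0.003 0.6;0.001 -0.005 0.232 0 0 -0.003 0.6;0.001 -0.005 0.232 0 0 -0.003 0.75;0.001 -0.005 0.232 0 0 -0.003 0.82;0.001 -0.005 0.232 0 0 -0.003 0.9;0.001 -0.005 0.232 0 0 -0.003 1;0.001 -0.005 0.232 0 0 -0.003 1;0.001 -0.005 0.232 0 0 -0.003 1;0.001 -0.005 0.232 0 0 -0.003 1' 25; python3 go.py 0.522 -0.0095 0.086 0.087
```

```text
t: 3.55
eef_pos: [0.5223, -0.0089, 0.0857]
tool_rot: [0.0, 0.999, 0.044, 0.0]
contact_force: [-0.9, -0.3, 5.6]
gripper_width: 0.109
grasp_force: 27.1
[-0.0007  0.0012 -0.0006] [ 0.0001 -0.0002  0.0004]
yaw 0.08817907057876884 pos [ 0.52228237 -0.00886049  0.08571178] F [-0.9  -0.25  5.56]
```

```bash
python3 -m crank '0 -0.002 -0.001 0 0 0 1;0 -0.004 -0.001 0 0 0 1;0 -0.006 -0.001 0 0 0 1;0 -0.008 -0.001 0 0 0 1;0 -0.008 -0.001 0 0 0 1'; python3 -m crank '0 -0.002 0 0 0 0 1;0 -0.004 0 0 0 0 1;0 -0.006 0 0 0 0 1'
```

```text
t: 4.05
eef_pos: [0.5214, -0.0048, 0.0858]
tool_rot: [0.0, 0.999, 0.044, -0.0]
contact_force: [-1.3, -1.5, 3.4]
gripper_width: 0.112
grasp_force: 26.8
t: 4.35
eef_pos: [0.5215, -0.002, 0.0858]
tool_rot: [0.0, 0.999, 0.044, 0.0]
contact_force: [-0.9, -2.5, 2.6]
gripper_width: 0.11
grasp_force: 26.7
```

```bash
python3 -m crank '0 -0.002 0 0 0 0 1;0 -0.004 0 0 0 0 1'; python3 -m crank '0 -0.002 0 0 0 0 1;0 -0.003 0 0 0 0 1'; python3 -m crank '0 -0.002 0 0 0 0 1'
```

```text
t: 4.55
eef_pos: [0.5213, 0.0001, 0.0858]
tool_rot: [0.0, 0.999, 0.044, 0.0]
contact_force: [-0.4, -2.2, -0.5]
gripper_width: 0.117
grasp_force: 26.2
t: 4.75
eef_pos: [0.5212, 0.0013, 0.0858]
tool_rot: [0.0, 0.999, 0.044, 0.0]
contact_force: [0.5, -3.7, 1.3]
gripper_width: 0.108
grasp_force: 26.6
t: 4.85
eef_pos: [0.5212, 0.0019, 0.0858]
tool_rot: [0.0, 0.999, 0.044, 0.0]
contact_force: [1.3, -5.3, 2.4]
gripper_width: 0.112
grasp_force: 26.6
```

```bash
for i in 1; do python3 -m crank '0 -0.002 0 0 0 0 1'; python3 -m crank '0 -0.002 0 0 0 0 1';python3 -m crank '0 -0.002 0 0 0 0 1'; done | grep -E 'eef|cont'
```

```text
eef_pos: [0.5212, 0.0023, 0.0859]
contact_force: [0.3, -7.8, 2.7]
eef_pos: [0.5211, 0.0027, 0.0859]
contact_force: [1.5, -9.3, 3.1]
eef_pos: [0.5211, 0.0031, 0.0859]
contact_force: [1.2, -11.2, 3.2]
```

```bash
(python3 -m crank '0 -0.002 0 0 0 0 1'; python3 -m crank '0 -0.002 0 0 0 0 1'; python3 -m crank '0 -0.002 0 0 0 0 1')| grep -E 'eef|cont'; python3 - <<'E'
from station import eyes
import cv2,numpy as np
c=eyes.read_camera("top");np.savez("top1.npz",**c);a=c["image"][...,::-1]
cv2.imwrite("pics/t1.png",cv2.resize(a[160:260,215:375],None,fx=5,fy=5,interpolation=cv2.INTER_CUBIC))
E
```

```text
eef_pos: [0.5211, 0.0035, 0.086]
contact_force: [1.1, -11.8, 3.3]
eef_pos: [0.5211, 0.0038, 0.0861]
contact_force: [1.3, -13.6, 4.7]
eef_pos: [0.521, 0.0041, 0.0861]
contact_force: [1.5, -15.7, 4.8]
```

View pics/t1.png

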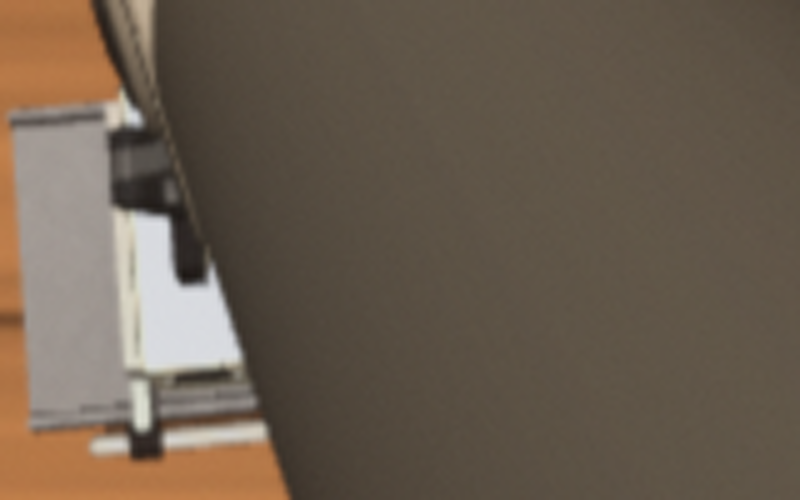

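The stop is felt: stiffness is about 4–5 N/mm, and the white edge lies against the left stop (crop column 130). Easing the press off before letting go.

```bash
(python3 -m crank '0 0.002 0 0 0 0 1;0 0.004 0 0 0 0 1'; python3 -m crank '0 0.002 0 0 0 0 1';python3 -m crank '0 0.002 0 0 0 0 1')| grep -E 'eef|cont'
```

```text
eef_pos: [0.5211, 0.0038, 0.0859]
contact_force: [0.1, -8.7, 1.4]
eef_pos: [0.521, 0.0036, 0.0859]
contact_force: [0.5, -6.7, 1.6]
eef_pos: [0.5211, 0.0033, 0.0858]
contact_force: [1.7, -5.0, -0.0]
```

```bash
python3 -m crank '0 0.001 0 0 0 0 0.85;0 0.001 0 0 0 0 0.7;0 0.001 0 0 0 0 0.6;0 0.001 0 0 0 0 0.6;0 0.001 0 0 0 0 0.6;0 0.001 -0.03 0 0 0 0.6;0 0.001 -0.08 0 0 0 0.6;0 0.001 -0.12 0 0 0 0.6;0 0.001 -0.12 0 0 0 0.6;0 0.001 -0.12 0 0 0 0.6'; python3 go.py 0.5285 -0.0555 0.086 0.087
```

```text
t: 6.9
eef_pos: [0.5208, 0.0043, 0.1458]
tool_rot: [-0.0, 0.999, 0.044, 0.0]
contact_force: [0.5, 0.7, -0.9]
gripper_width: 0.398
grasp_force: 0.0
[0.0046 0.1205 0.1196] [ 0.     -0.0002  0.0005]
yaw 0.08849209810512867 pos [0.52083566 0.00428603 0.14579671] F [ 0.53  0.68 -0.93]
```

```bash
python3 -m crank '0.004 0.06 0 0 0 0 0.6;0.004 0.12 0 0 0 0 0.6;0.004 0.12 0 0 0 0 0.6;0.004 0.12 0 0 0 0 0.6;0.004 0.12 0.03 0 0 0 0.6;0.004 0.12 0.06 0 0 0 0.6;0.004 0.12 0.09 0 0 0 0.6;0.004 0.12 0.11 0 0 0 0.6;0.004 0.12 0.119 0 0 0 0.6;0.004 0.12 0.119 0 0 0 0.6;0.004 0.12 0.119 0 0 0 0.6;0.004 0.12 0.119 0 0 0 0.75;0.004 0.12 0.119 0 0 0 0.82;0.004 0.12 0.119 0 0 0 0.9;0.004 0.12 0.119 0 0 0 1;0.004 0.12 0.119 0 0 0 1;0.004 0.12 0.119 0 0 0 1;0.004 0.12 0.119 0 0 0 1' 25; python3 -m crank '0 0.003 -0.001 0 0 0 1;0 0.006 -0.001 0 0 0 1;0 0.009 -0.001 0 0 0 1;0 0.012 -0.001 0 0 0 1;0 0.016 -0.001 0 0 0 1'
```

```text
t: 8.7
eef_pos: [0.5284, -0.0555, 0.0868]
tool_rot: [0.0, 0.999, 0.044, 0.0]
contact_force: [-0.7, -0.3, 5.5]
gripper_width: 0.113
grasp_force: 26.5
t: 9.2
eef_pos: [0.5288, -0.0628, 0.0869]
tool_rot: [-0.0, 0.999, 0.044, -0.0]
contact_force: [0.1, 1.2, -0.5]
gripper_width: 0.11
grasp_force: 25.6
```

Travel left is about 28 mm, so 16 mm more in small steps, then shorter ones.

```bash
(python3 -m crank '0 0.003 0 0 0 0 1;0 0.006 0 0 0 0 1;0 0.009 0 0 0 0 1;0 0.012 0 0 0 0 1;0 0.015 0 0 0 0 1;0 0.018 0 0 0 0 1'; python3 -m crank '0 0.003 0 0 0 0 1;0 0.006 0 0 0 0 1;0 0.009 0 0 0 0 1;0 0.012 0 0 0 0 1;0 0.015 0 0 0 0 1';  python3 -m crank '0 0.002 0 0 0 0 1;0 0.004 0 0 0 0 1;0 0.006 0 0 0 0 1')| grep -E 'eef|cont'
```

```text
eef_pos: [0.5296, -0.0724, 0.0868]
contact_force: [0.6, 0.9, -1.6]
eef_pos: [0.5304, -0.0799, 0.0868]
contact_force: [-0.3, 2.4, 0.7]
eef_pos: [0.5305, -0.0829, 0.0868]
contact_force: [-3.3, 4.4, 9.3]
```

```bash
(python3 -m crank '0 0.002 -0.001 0 0 0 1;0 0.004 -0.001 0 0 0 1'; python3 -m crank '0 0.002 0 0 0 0 1;0 0.004 0 0 0 0 1';  python3 -m crank '0 0.002 0 0 0 0 1';  python3 -m crank '0 0.002 0 0 0 0 1')| grep -E 'eef|cont'
```

```text
eef_pos: [0.5303, -0.0855, 0.0869]
contact_force: [-1.1, 1.6, -1.1]
eef_pos: [0.5305, -0.0873, 0.0869]
contact_force: [0.7, 1.3, -2.0]
eef_pos: [0.5307, -0.0882, 0.087]
contact_force: [-0.2, 0.5, -1.9]
eef_pos: [0.5309, -0.0891, 0.0871]
contact_force: [0.9, 0.9, -2.9]
```

```bash
(python3 -m crank '0 0.002 0 0 0 0 1'; python3 -m crank '0 0.002 0 0 0 0 1';  python3 -m crank '0 0.002 0 0 0 0 1';  python3 -m crank '0 0.002 0 0 0 0 1')| grep -E 'eef|cont'
```

```text
eef_pos: [0.531, -0.09, 0.0872]
contact_force: [-0.1, 2.4, -2.1]
eef_pos: [0.5312, -0.0909, 0.0873]
contact_force: [-0.3, 1.8, -0.4]
eef_pos: [0.5312, -0.0913, 0.0873]
contact_force: [-1.3, 3.3, 0.0]
eef_pos: [0.5312, -0.0917, 0.0873]
contact_force: [-1.5, 5.7, 1.3]
```

```bash
(python3 -m crank '0 0.002 0 0 0 0 1'; python3 -m crank '0 0.002 0 0 0 0 1';  python3 -m crank '0 0.002 0 0 0 0 1';  python3 -m crank '0 0.002 0 0 0 0 1';  python3 -m crank '0 0.002 0 0 0 0 1')| grep -E 'eef|cont'
```

```text
eef_pos: [0.5313, -0.0922, 0.0874]
contact_force: [-2.5, 7.3, 2.2]
eef_pos: [0.5313, -0.0925, 0.0874]
contact_force: [-3.7, 9.2, 2.7]
eef_pos: [0.5314, -0.0928, 0.0875]
contact_force: [-3.2, 9.9, 3.3]
eef_pos: [0.5314, -0.0932, 0.0875]
contact_force: [-4.8, 11.4, 4.6]
eef_pos: [0.5315, -0.0935, 0.0876]
contact_force: [-3.7, 13.5, 5.3]
```

Right stop felt in the same way. Easing off, releasing, rising and checking the gap.

```bash
python3 -m crank '0 0.0 0 0 0 0 1;0 -0.003 0 0 0 0 1;0 -0.006 0 0 0 0 1;0 -0.006 0 0 0 0 1' | grep -E 'eef|cont'; python3 -m crank '0 0 0 0 0 0 0.85;0 0 0 0 0 0 0.7;0 0 0 0 0 0 0.6;0 0 0 0 0 0 0.6;0 0 0 0 0 0 0.6;0 0 -0.03 0 0 0 0.6;0 0 -0.08 0 0 0 0.6;0 0 -0.14 0 0 0 0.6;-0.02 -0.08 -0.23 0 0 0 0.6;-0.02 -0.08 -0.23 0 0 0 0.6;-0.02 -0.08 -0.23 0 0 0 0.6;-0.02 -0.08 -0.23 0 0 0 0.6'; python3 - <<'E'
from station import eyes
import cv2,numpy as np
c=eyes.read_camera("wrist");np.savez("w2.npz",**c);a=c["image"][...,::-1]
cv2.imwrite("pics/w2.png",cv2.resize(a[90:270,130:560],None,fx=1.86,fy=1.86,interpolation=cv2.INTER_CUBIC))
E
python3 go.py 0.5125 -0.287 0.17 -0.26
```

```text
eef_pos: [0.5314, -0.0926, 0.0872]
contact_force: [-1.6, 6.6, 0.0]
t: 13.7
eef_pos: [0.5177, -0.0568, 0.2015]
tool_rot: [0.0, 0.999, 0.044, -0.0]
contact_force: [-0.6, -1.1, 0.3]
gripper_width: 0.399
grasp_force: 0.0
[-0.0497  0.4573  0.0622] [0.0002 0.0006 0.1105]
yaw 0.08711172904122635 pos [ 0.51742759 -0.05704037  0.20096654] F [ 0.86  0.34 -0.94]
```

View pics/w2.png

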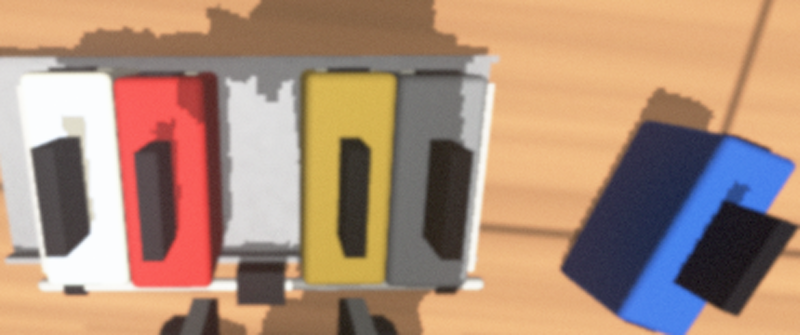

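All five look good: rows are snug at both ends with a wide gap (crop cols 214–303); blue lid top edge is at (728,135)–(793,160). Measuring the gap and blue.

```bash
python3 - <<'E'
from h import *
c=dict(np.load("w2.npz"))
f=lambda P:np.array(P)/1.86+[130,90]-.25
for k,q in dict(r=[(114,78),(212,74),(208,286),(132,286)],y=[(304,73),(396,74),(386,284),(303,284)]).items(): print(k,*[np.round(v,4) for v in quad(c,f(q),.078)])
A,B=ray(c,f((40,57)),.02),ray(c,f((492,56)),.02);d=A-B;print("rackyaw",np.arctan2(-d[0],d[1]))
# blue tab top
P=[ray(c,p,.07)[:2] for p in f([(728,135),(793,160),(622,333)])];print("blue lid TL TR BL",np.round(P,4),"ctr",np.round((P[1]+P[2])/2,4), "yaw",np.arctan2(*(P[0]-P[2])[::-1]))
m=(P[1]+P[2])/2
T=[ray(c,p,.104)[:2] for p in f([(730,200),(797,226),(738,314),(676,280)])];print("tab",np.round(np.mean(T,0),4),np.round(T,4))
E
```

```text
r [ 5.223e-01 -5.000e-04] 0.0584 0.1078 0.0433
y [ 0.5312 -0.0904] 0.0991 0.1078 0.0437
rackyaw 0.08889122663352156
blue lid TL TR BL [[ 0.5715 -0.2789]
 [ 0.5619 -0.3161]
 [ 0.4578 -0.2564]] ctr [ 0.5099 -0.2863] yaw -0.1953661791017408
tab [ 0.5188 -0.2727] [[ 0.5453 -0.2613]
 [ 0.5358 -0.2964]
 [ 0.4895 -0.2844]
 [ 0.5045 -0.2488]]
```

```bash
python3 -m crank '-0.05 0.09 0 0 0 0.04 0.5;-0.05 0.18 0 0 0 0.08 0.5;-0.05 0.27 0 0 0 0.11 0.5;-0.05 0.36 0 0 0 0.11 0.5;-0.05 0.457 0 0 0 0.11 0.5;-0.05 0.457 0 0 0 0.11 0.5;-0.05 0.457 0 0 0 0.11 0.5;-0.05 0.457 0 0 0 0.11 0.5'; python3 - <<'E'
from station import eyes
import cv2,numpy as np
c=eyes.read_camera("wrist");np.savez("w3.npz",**c);a=c["image"][...,::-1]
cv2.imwrite("pics/w3.png",cv2.resize(a[100:280,190:390],None,fx=3.3,fy=3.3,interpolation=cv2.INTER_CUBIC))
E
python3 go.py 0.5135 -0.287 0.078 -0.26
```

```text
t: 14.55
eef_pos: [0.5128, -0.2847, 0.201]
tool_rot: [-0.001, 0.992, -0.128, -0.001]
contact_force: [0.9, 0.4, -0.2]
gripper_width: 0.5
grasp_force: 0.0
[0.0025 0.0055 0.2467] [-0.0003  0.0005  0.0014]
yaw -0.25557675522371914 pos [ 0.51317455 -0.28416758  0.20137871] F [ 0.48 -0.21  0.09]
```

View pics/w3.png

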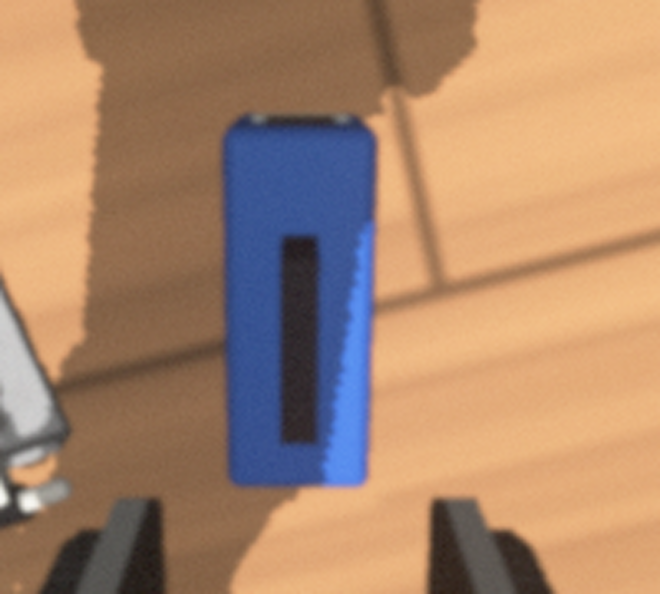

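```bash
python3 - <<'E'
from h import *
c=dict(np.load("w3.npz"));f=lambda P:np.array(P)/3.3+[190,100]-.35
print("blue lid",*[np.round(v,4) for v in quad(c,f([(225,130),(375,130),(366,485),(232,485)]),.07)])
C=-c["R"].T@c["t"];print("cam",C)
P=[ray(c,p,.104) for p in f([(282,237),(318,237),(318,442),(282,442)])];print("tab",np.round(P,4))
t=dict(np.load("top0.npz"))
for p in [(30,425),(795,352)]: print("front lip",ray(t,np.array(p)/5+[215,160]-.4,.02))
for p in [(12,115),(755,52)]: print("back lip",ray(t,np.array(p)/5+[215,160]-.4,.02))
E
python3 go.py 0.5135 -0.287 0.078 -0.26
```

```text
blue lid [ 0.5145 -0.2866] -0.2593 0.1069 0.0413
cam [ 0.58552197 -0.30430719  0.34341442]
tab [[ 0.5445 -0.2899  0.104 ]
 [ 0.5423 -0.2986  0.104 ]
 [ 0.4889 -0.2849  0.104 ]
 [ 0.4914 -0.2756  0.104 ]]
front lip [0.45021526 0.10912976 0.02      ]
front lip [ 0.47885549 -0.1865636   0.02      ]
back lip [0.57265969 0.11956394 0.02      ]
back lip [ 0.59959003 -0.17618378  0.02      ]
[0.0025 0.0055 0.2467] [-0.0003  0.0005  0.0014]
yaw -0.25557675522371914 pos [ 0.51317455 -0.28416758  0.20137871] F [ 0.48 -0.21  0.09]
```

```bash
python3 -m crank '0.0045 0.0055 0.06 0 0 0.001 0.6;0.0045 0.0055 0.12 0 0 0.001 0.6;0.0045 0.0055 0.16 0 0 0.001 0.6;0.0045 0.0055 0.19 0 0 0.001 0.6;0.0045 0.0055 0.22 0 0 0.001 0.6;0.0045 0.0055 0.24 0 0 0.001 0.6;0.0045 0.0055 0.2485 0 0 0.001 0.6;0.0045 0.0055 0.2485 0 0 0.001 0.6;0.0045 0.0055 0.2485 0 0 0.001 0.6;0.0045 0.0055 0.2485 0 0 0.001 0.75;0.0045 0.0055 0.2485 0 0 0.001 0.82;0.0045 0.0055 0.2485 0 0 0.001 0.9;0.0045 0.0055 0.2485 0 0 0.001 1;0.0045 0.0055 0.2485 0 0 0.001 1;0.0045 0.0055 0.2485 0 0 0.001 1;0.0045 0.0055 0.2485 0 0 0.001 1' 27; python3 -m crank '0 0 -0.03 0 0 0 1;0 0 -0.08 0 0 0 1;0 0 -0.14 0 0 0 1;0 0 -0.2 0 0 0 1;0 0 -0.26 0 0 0 1;0 0 -0.26 0 0 0 1;0 0 -0.26 0 0 0 1'; python3 go.py 0.5263 -0.0448 0.205 0.088
```

```text
t: 16.2
eef_pos: [0.5149, -0.2889, 0.0782]
tool_rot: [0.0, 0.992, -0.13, 0.0]
contact_force: [-0.5, 1.2, 3.2]
gripper_width: 0.111
grasp_force: 28.6
t: 16.9
eef_pos: [0.5149, -0.289, 0.2089]
tool_rot: [0.0, 0.992, -0.13, 0.001]
contact_force: [-0.5, 0.1, -2.1]
gripper_width: 0.114
grasp_force: 28.0
[-0.1038 -0.4778  0.0075] [ 0.0002 -0.0004 -0.1109]
yaw -0.26051674582444845 pos [ 0.51492718 -0.28900954  0.20893975] F [-0.53  0.1  -2.13]
```

```bash
python3 -m crank '-0.01 -0.05 0 0 0 -0.02 1;-0.03 -0.12 0 0 0 -0.04 1;-0.05 -0.19 0 0 0 -0.06 1;-0.06 -0.26 0 0 0 -0.08 1;-0.08 -0.33 0 0 0 -0.1 1;-0.09 -0.4 0 0 0 -0.111 1;-0.1 -0.45 0 0 0 -0.111 1;-0.104 -0.47 0 0 0 -0.111 1;-0.104 -0.478 0 0 0 -0.111 1;-0.104 -0.478 0 0 0 -0.111 1;-0.104 -0.478 0 0 0 -0.111 1;-0.104 -0.478 0 0 0 -0.111 1'; python3 - <<'E'
from station import eyes
import cv2,numpy as np
c=eyes.read_camera("side");np.savez("s3.npz",**c);a=c["image"][...,::-1]
w=eyes.read_camera("wrist");np.savez("w4.npz",**w);b=w["image"][...,::-1]
A=cv2.resize(a[130:290,210:340],None,fx=3,fy=3,interpolation=cv2.INTER_CUBIC)
B=cv2.resize(b[60:300,160:440],None,fx=1.4,fy=1.4,interpolation=cv2.INTER_CUBIC)
o=np.zeros((480,800,3),np.uint8);o[:,:390]=A;o[:336,400:792]=B
cv2.imwrite("pics/m4.png",o)
E
python3 go.py 0.5263 -0.0448 0.086 0.088
```

```text
t: 18.1
eef_pos: [0.5259, -0.0461, 0.2079]
tool_rot: [0.0, 0.999, 0.043, -0.0]
contact_force: [-0.0, -1.1, -2.9]
gripper_width: 0.108
grasp_force: 27.9
[ 0.0006 -0.0016  0.244 ] [ 0.0001  0.     -0.0004]
yaw 0.08664614447434275 pos [ 0.52606348 -0.04560253  0.20799837] F [-0.13 -0.48 -1.77]
```

View pics/m4.png

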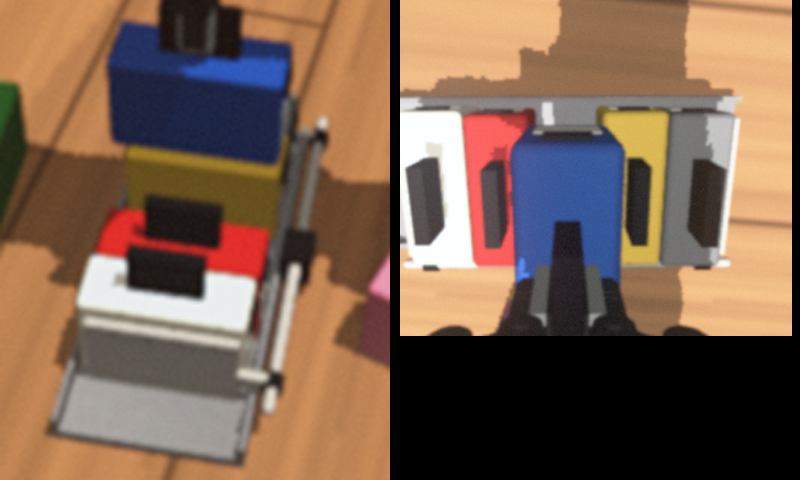

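Blue hangs level and square over the gap: wrist crop blue centre is col 567, gap centre col 568. Lowering, watching force at entry.

```bash
(python3 -m crank '0.0005 -0.0012 0.02 0 0 0 1;0.0005 -0.0012 0.04 0 0 0 1;0.0005 -0.0012 0.06 0 0 0 1;0.0005 -0.0012 0.08 0 0 0 1;0.0005 -0.0012 0.09 0 0 0 1;0.0005 -0.0012 0.09 0 0 0 1;0.0005 -0.0012 0.09 0 0 0 1'; python3 -m crank '0 0 0.006 0 0 0 1;0 0 0.012 0 0 0 1;0 0 0.018 0 0 0 1;0 0 0.024 0 0 0 1'; python3 -m crank '0 0 0.006 0 0 0 1;0 0 0.012 0 0 0 1;0 0 0.018 0 0 0 1;0 0 0.024 0 0 0 1')| grep -E 'eef|cont'
```

```text
eef_pos: [0.5265, -0.0438, 0.1631]
contact_force: [-0.1, 0.8, -2.4]
eef_pos: [0.5263, -0.044, 0.1509]
contact_force: [-0.3, 0.8, -1.8]
eef_pos: [0.5263, -0.044, 0.1388]
contact_force: [0.6, 0.7, -1.6]
```

```bash
(python3 -m crank '0 0 0.008 0 0 0 1;0 0 0.016 0 0 0 1;0 0 0.024 0 0 0 1;0 0 0.032 0 0 0 1;0 0 0.04 0 0 0 1;0 0 0.048 0 0 0 1;0 0 0.056 0 0 0 1;0 0 0.06 0 0 0 1'; python3 -m crank '0 0 0.005 0 0 0 1;0 0 0.01 0 0 0 1;0 0 0.015 0 0 0 1;0 0 0.02 0 0 0 1';python3 -m crank '0 0 0.004 0 0 0 1;0 0 0.008 0 0 0 1;0 0 0.012 0 0 0 1;0 0 0.016 0 0 0 1')| grep -E 'eef|cont'
```

```text
eef_pos: [0.5261, -0.0439, 0.1086]
contact_force: [-0.8, -0.1, -1.9]
eef_pos: [0.5264, -0.0439, 0.0989]
contact_force: [-0.6, -0.3, -2.0]
eef_pos: [0.5264, -0.044, 0.0909]
contact_force: [0.3, -1.1, -1.5]
```

Past the lips with no contact force; about 5 mm to go.

```bash
(python3 -m crank '0 0 0.003 0 0 0 1;0 0 0.006 0 0 0 1;0 0 0.008 0 0 0 1'; python3 -m crank '0 0 0.002 0 0 0 1'; python3 -m crank '0 0 0.002 0 0 0 1';python3 -m crank '0 0 0.001 0 0 0 1')| grep -E 'eef|cont'
```

```text
eef_pos: [0.5263, -0.0439, 0.0869]
contact_force: [0.5, -0.4, -2.0]
eef_pos: [0.5263, -0.0438, 0.0862]
contact_force: [-4.7, 1.2, 11.4]
eef_pos: [0.5263, -0.0439, 0.0862]
contact_force: [-7.9, -0.3, 21.5]
eef_pos: [0.5263, -0.0438, 0.0861]
contact_force: [-8.9, 0.2, 20.9]
```

Floor felt at exactly the predicted height. Easing the pressure off, releasing, retreating and checking.

```bash
python3 -m crank '0 0 -0.002 0 0 0 1;0 0 -0.004 0 0 0 1;0 0 -0.004 0 0 0 1' | grep -E 'eef|cont'; python3 -m crank '0 0 0 0 0 0 0.88;0 0 0 0 0 0 0.78;0 0 0 0 0 0 0.7;0 0 0 0 0 0 0.68;0 0 0 0 0 0 0.68;0 0 0 0 0 0 0.68;0 0 -0.02 0 0 0 0.68;0 0 -0.06 0 0 0 0.68;0 0 -0.12 0 0 0 0.68;0 0 -0.2 0 0 0 0.68;-0.02 0.08 -0.28 0 0 0 0.68;-0.02 0.18 -0.28 0 0 0 0.68;-0.02 0.28 -0.28 0 0 0 0.68;-0.02 0.38 -0.28 0 0 0 0.68;-0.02 0.48 -0.28 0 0 0 0.68;-0.02 0.58 -0.28 0 0 0 0.68;-0.02 0.6 -0.28 0 0 0 0.68;-0.02 0.6 -0.28 0 0 0 0.68;-0.02 0.6 -0.28 0 0 0 0.68'; python3 - <<'E'
from station import eyes
import cv2,numpy as np
a=eyes.read_camera("side")["image"][...,::-1];b=eyes.read_camera("top")["image"][...,::-1]
A=cv2.resize(a[140:290,210:340],None,fx=3,fy=3,interpolation=cv2.INTER_CUBIC)
B=cv2.resize(b[155:265,210:380],None,fx=2.35,fy=2.35,interpolation=cv2.INTER_CUBIC)
o=np.zeros((450,795,3),np.uint8);o[:,:390]=A;o[:B.shape[0],394:394+B.shape[1]]=B[:,:401]
cv2.imwrite("pics/m5.png",o)
E
```

```text
eef_pos: [0.5264, -0.044, 0.0866]
contact_force: [-0.1, 0.0, -2.5]
t: 24.1
eef_pos: [0.543, -0.3423, 0.2268]
tool_rot: [-0.001, 0.999, 0.045, 0.0]
contact_force: [0.0, 0.9, 0.4]
gripper_width: 0.317
grasp_force: 0.0
```

View pics/m5.png

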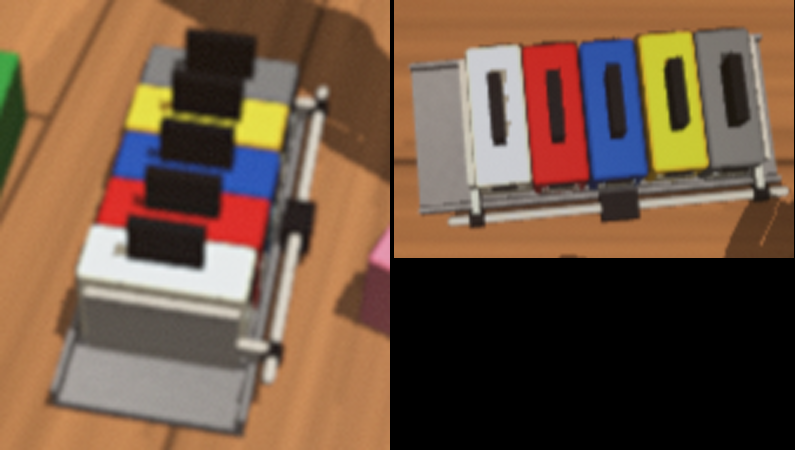

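Both views show all five cases upright and level, with blue seated between red and yellow (top crop col 613) and the gripper well clear.

```bash
python3 -c "
from station import ticket
print(ticket.hand_in())"
```

```text
the job is handed in; nothing more can be done
None
```

The job is handed in: I slid red and yellow apart until each side came up snug against its end stop, then lowered blue between them to the rack floor; all five cases stand upright, and I never went near the jar (about 24 s of 72 s used; no verdict came back).

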